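# Release the ratchet clamp and move the tube block to the mat

## Task

The aluminium tube block is locked in the ratchet clamp. Gently press the red tail of the pawl down, so that the pawl lifts off the ratchet wheel, and keep it down without leaning on it until the sprung jaw has backed off all the way; then let the pawl drop back, lift the block out and set it down gently, upright, in the middle of the white pad on the black mat with its long side along the pad's long side. Leave everything else on the bench where it is.

Things in the scene. Friction and masses are not known exactly. Their poses are not given: they have to be found in the camera images.
- clamp: Blue ratchet clamp, fixed; base 315 x 110 x 10 mm. Origin under the base's middle, x along it to the pawl's tail, z up. Along x (mm): fixed stop -143, tube block -91 (long side along x, underside 20 above the bench), jaw with rubber pad, upright brass ratchet wheel 50 (66 across, top at 81), steel pawl over it with pivot at 95, red tail plate 145. Stop and jaw reach 55 high. Over 16 N on it is too much.
- tail_point (a point): Fixed point where the red tail plate (26 x 26 x 5 mm, free above, 50 mm beyond the pivot) lies. The plate sits on a set screw left at any height: its top is 93 to 108 mm above the bench (this point 100.5), to be found by touch. From touch, pressed down: spring 2.5 to 4 N plus tooth friction, 4 to 10 N in all; nose clear at about 5.5 mm, solid stop at 7 mm. Over 16 N damages it.
- jaw (a joint): Jaw travel in m: up to 0.010 clamped, 0.026 fully backed off (end stop). Spring and damper back it off by themselves at about 10 mm/s (2 to 3 s) while the pawl is held clear; if the pawl drops early it catches the next tooth (every 4.2 mm). Stays back when done.
- jaw_top (a point): Middle of the top of the aluminium jaw (14 x 50 mm, 50 mm above the bench); it moves along the clamp's +x as it backs off.
- block_centre (a point): Centre (half-way up) of the loose aluminium tube block, 90 (its x) x 50 (its y) x 45 mm high, eight coloured tube caps standing 6 mm above its top; 0.25 to 0.5 kg. In the clamp its two long sides (50 mm apart) are free for the fingers over their whole height.
- pad_centre (a point): Centre of the top of the white pad on the black mat, 7 mm above the bench: pad 110 mm (x) x 150 mm (y); the mat is 200 x 200 x 4 mm, fixed, and the pad is 35 mm off its middle to -x. The petri dish stands beyond the pad's +x side.
- petri_dish: Bystander: clear petri dish, 54 mm across, 13 mm high, on a corner of the mat; origin under its middle. Leave alone.
- well_plate: Bystander: clear 12-well plate, 128 x 86 x 20 mm; origin under its middle. Leave alone.
- marker_pen: Bystander: blue marker pen lying down, 130 mm long; origin under its middle. Leave alone.
- tip_box: Bystander: blue pipette-tip box, 85 x 120 x 63 mm; origin under its middle. Leave alone.
- bottle_blue: Bystander: glass bottle with blue cap, 170 mm tall; origin under its middle. Leave alone.
- bottle_red: Bystander: glass bottle with red cap, 150 mm tall; origin under its middle. Leave alone.
- beaker: Bystander: white beaker, 72 mm across, 90 mm tall; origin under its middle. Leave alone.
- tube_rack: Bystander: white rack with orange-capped tubes, 60 x 110 x 62 mm; origin under its middle. Leave alone.
- tube_block: The same loose tube block; origin under its middle, x along its 90 mm length.
- mat: The black mat (200 x 200 x 4 mm); origin under its middle, axes as the white pad's.

How it is judged:
By the outcome, as a careful person would: the job done as asked, in the order asked, and still so for the second after the job is handed in, with the robot touching nothing.
It also fails if it takes over 69 s, if anything falls off the work surface, if the arm or the gripper's body presses on something with over 40 N, if the wrist force passes 120 N, or if a joint passes its speed limit or range.

## Robot

A 6-joint arm with a two-finger parallel gripper is mounted at the origin on the work surface. World frame = base frame: x ahead of the robot, y to its left, z up, the work surface at z = 0. Lengths are in mm, angles in degrees, forces in N, time in s.
With the tool pointing down it reaches from about 375 to 975 mm from the base axis. Payload 3.8 kg.
Tool frame: the origin (TCP) lies midway between the tips of the shut fingers; the grasp point (between the pads) lies 19 mm behind it (robot.hold_point_z is the distance from the TCP to the grasp point, in mm); z points along the fingers, y is the line along which they close (so a half turn about z gives the same grasp; the last joint's range is limited). The gripper opens to 85 mm and grips with 20 to 120 N. Pads are 22 mm wide; open, the fingers measure 114 mm over their backs; the gripper's body (76 mm by 85 mm) begins 54 mm behind the grasp point. The pads swing forward as they close: fully open they stand 13 mm farther back than shut.
Start: joints at [74.719, 15.12, 91.902, -0, 72.978, -2.114], TCP at [153.751, 657.251, 231.28] pointing down, gripper open.
Joint ranges: [-150.88, 150.88], [-54.13, 125.18], [17.81, 147.31], [-75.09, 255.09], [0, 152.58], [-146.25, 146.25]. Speed limits (degrees/s): [147.25, 147.25, 180, 180, 180, 180].

## Interface

Orientations are given as a 3x3 rotation matrix whose columns are the frame's x, y, z axes.
In Python, from plant import monitor, eyes, robot gives the robot as it stands.
- The arm moves only by the tool move_arm, never from a script. Its argument "targets" is a list of rows, each an object with "translation": the shift along the tool's x, y, z in units of 0.3 m (1.0 is 0.3 m), a list of three; "twist": the turn, a rotation vector about the tool's x, y, z in units of pi/4 rad (1.0 is pi/4 rad), a list of three; "hand": the closure, from 0 (fully open) to 1 (shut). In form: [{"translation": [tx, ty, tz], "twist": [wx, wy, wz], "hand": hand}, ...]. A call has 1 to 10 rows; each row is the pose to reach, as a shift and turn from the pose commanded when the call began, along the tool's axes at that moment; what a row does not reach only later rows make up. A row lasts 1/8 s, in which the tool goes at most 62.5 mm and 10.7 degrees, less where a joint would pass 70% of its speed; a pose out of reach is approached as far as the arm can. A call with a number of a shift or a turn outside -1 to 1 is refused whole. A call with a gripper value outside its range is refused whole. The fingers move at their own pace and stop on an object; the grip force is fixed at half the most. Time passes only in rows, so rows that repeat a pose let the fingers close. It gives the time, the measured TCP pose, the force, the opening and the grip force at its end, in the units of the state.
- monitor.observe(): the state, without advancing time (a new reading comes with each control period).
- eyes.read_camera(name): name is "side" or "top"; returns the picture (480x640x3 uint8, blue, green, red); there is no depth.
- eyes.camera_info(name): a dict with "intrinsics" (3x3 intrinsics, pixels), "k1" (the pictures are not rectified: a ray, as slopes to the right and down, at radius r is drawn at 1 + k1 r^2 times it, then the intrinsics apply), "R" (3x3) and "t" (3): a world point X has camera coordinates R X + t. Camera axes: x right, y down, z forward; pixel columns grow to the right and rows downward; lengths in mm; the calibration is good to about 2 mm. A picture is of the moment at which its call begins. camera_info takes no time and is no camera call.
- robot.sign_off(): hands the job in; it is judged then, once.
The state is a dict: "clock": time; "joint_positions": joint angles; "qvel": joint speeds; "effort": joint torques, N m; "tool_pos": TCP position; "tool_rot": TCP orientation; "wrist_force": force on the tool from outside, world axes, zero at the start; "wrist_torque": the same for the moment, N m; "grip_width": finger opening in mm; "grasp_force": force on a finger pad.
Only numpy, scipy, OpenCV 4.12 (cv2) and the standard library are available. Lean on these libraries where they do the work, as an engineer would, in place of code of your own. Each camera call takes 0.05 s, during which the arm holds its last target. There are 200 camera calls.

## Working session

There is one attempt and no reset: what is moved stays moved. The work goes in short steps, Python scripts to look and compute and a tool call to move; the robot and the scene stay as the last step left them, time stands still between calls to the robot, and variables do not carry over. Pictures are saved under pics/ and viewed, at most 10 in all, crops included, and the job is handed in when it is done.

Besides the shell and the picture viewer there is one more tool, called by a JSON object that holds its "op" and its "data", one argument or row to a line. move_arm: Moves the arm, as the interface text tells. Shifts and turns lie within -1 to 1; 1 stands for 0.3 m of shift or pi/4 rad of turn. Its arguments: {"type":"object","properties":{"targets":{"type":"array","items":{"type":"object","properties":{"translation":{"type":"array","items":{"type":"number","minimum":-1,"maximum":1}},"twist":{"type":"array","items":{"type":"number","minimum":-1,"maximum":1}},"hand":{"type":"number"}}}}},"required":["targets"]}

```bash
mkdir -p pics; ls; python3 - <<'E'
from plant import monitor, eyes, robot
import cv2
for n in("top","side"):
    cv2.imwrite(f"pics/{n}0.png",eyes.read_camera(n)); i=eyes.camera_info(n); print(n,i)
print(monitor.observe(), robot.hold_point_z)
E
```

```text
pics
top {'intrinsics': array([[515.79522798,   0.        , 320.16274433],
       [  0.        , 515.79522798, 244.04212458],
       [  0.        ,   0.        ,   1.        ]]), 'k1': 0.04724676012049249, 'R': array([[ 0.01310344, -0.99973014,  0.01918212],
       [-0.98642287, -0.01606495, -0.16343757],
       [ 0.16370163, -0.01678008, -0.98636718]]), 't': array([ -17.11592643,  569.61992368, 1367.62747022])}
side {'intrinsics': array([[455.20529289,   0.        , 316.68800666],
       [  0.        , 455.20529289, 239.0638638 ],
       [  0.        ,   0.        ,   1.        ]]), 'k1': -0.02362099464288191, 'R': array([[-0.99428344, -0.10662391,  0.00563688],
       [-0.08432681,  0.7517851 , -0.653994  ],
       [ 0.06549367, -0.65073075, -0.75647873]]), 't': array([ 559.48332906,  106.14468327, 1150.92353992])}
{'clock': 0.1, 'joint_positions': array([ 7.47209044e+01,  1.51657815e+01,  9.19741881e+01,  6.47799033e-04,
        7.29777647e+01, -2.11288312e+00]), 'qvel': array([-0.01538661, -0.08969354, -0.1194376 ,  0.01209793, -0.04800566,
       -0.02515942]), 'effort': array([ 2.31002250e-04, -5.16703641e+01, -3.68591559e+01, -1.23556729e-04,
        6.29217029e-03,  2.54541101e-05]), 'tool_pos': array([153.55611013, 656.61614649, 230.06832797]), 'tool_rot': array([[-9.73712613e-01,  2.27779375e-01, -5.51925081e-04],
       [ 2.27780027e-01,  9.73710605e-01, -1.97936936e-03],
       [ 8.65557884e-05, -2.05305442e-03, -9.99997889e-01]]), 'wrist_force': array([ 0.92747908,  0.23334579, -0.72831517]), 'wrist_torque': array([-0.02114463,  0.03917069, -0.04970974]), 'grasp_force': 0.0, 'grip_width': 85.32208849586176} 18.700000000000003
```

View pics/top0.png

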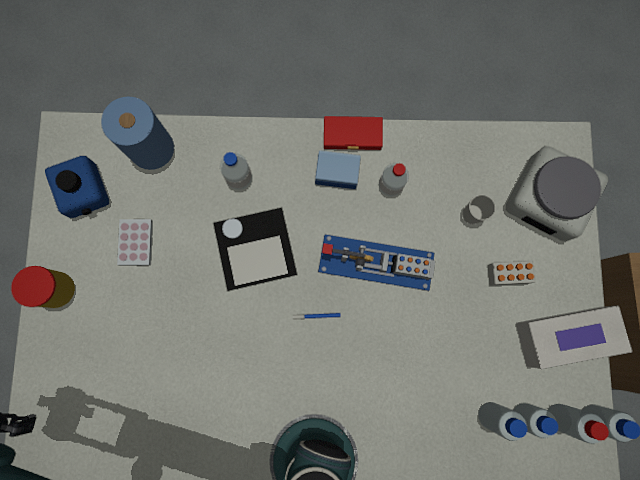

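View pics/side0.png

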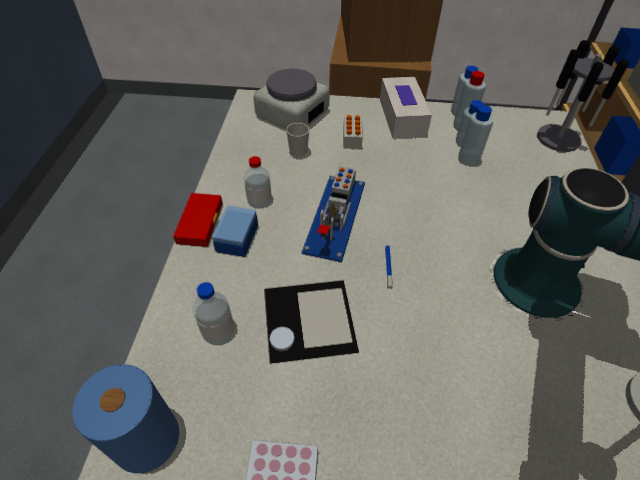

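The top view shows the clamp from the red tail (328,250) to the block (413,265), and the white pad at about (258,261). The side view shows the tail at (324,230) and the pad at (325,318). I'll enlarge both for measuring.

```bash
cat > h.py <<'E'
import numpy as np, cv2
from plant import monitor, eyes, robot
def ray(n,p):
    i=eyes.camera_info(n);K=i["intrinsics"]
    d=(np.array(p,float)-K[:2,2])/K[0,0]; s=d.copy()
    for _ in range(20): s=d/(1+i["k1"]*(s@s))
    R=i["R"]; return -R.T@i["t"], R.T@np.r_[s,1]
def atz(n,p,z):
    o,d=ray(n,p); return o+d*(z-o[2])/d[2]
def proj(n,X):
    i=eyes.camera_info(n);c=i["R"]@X+i["t"];s=c[:2]/c[2]
    return i["intrinsics"][:2,:2]@(s*(1+i["k1"]*(s@s)))+i["intrinsics"][:2,2]
def crop(n,x,y,w,h,k,im=None):
    im=eyes.read_camera(n) if im is None else im
    c=cv2.resize(im[y:y+h,x:x+w],None,fx=k,fy=k,interpolation=cv2.INTER_CUBIC)
    for g in range(0,w,10): cv2.putText(c,str(x+g),(g*k,8),0,.32,(0,255,255),1); cv2.line(c,(g*k,8),(g*k,14),(0,255,255),1)
    for g in range(0,h,10): cv2.putText(c,str(y+g),(0,g*k+4),0,.32,(0,255,255),1)
    return c
E
python3 - <<'E'
from h import *
cv2.imwrite("pics/c1.png",crop("top",312,228,130,70,6,cv2.imread("pics/top0.png")))
a=crop("top",208,200,98,95,4,cv2.imread("pics/top0.png"));b=crop("side",296,160,76,105,5,cv2.imread("pics/side0.png"))
c=np.zeros((600,800,3),np.uint8);c[:a.shape[0],:a.shape[1]]=a;c[:b.shape[0],400:400+b.shape[1]]=b
cv2.imwrite("pics/c2.png",c)
E
```

```text
(no output)
```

View pics/c1.png

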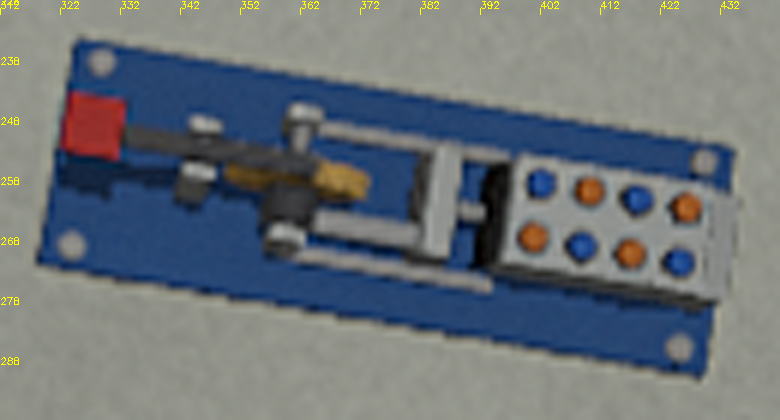

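View pics/c2.png

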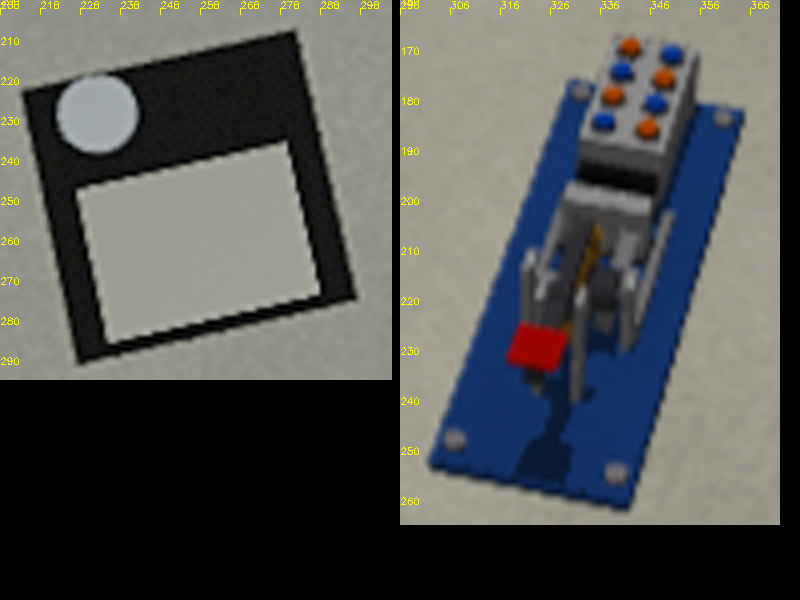

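The crops show the clamp base's corners, the red tail centre at about (327.7,249) top and (323.4,229.6) side, the eight caps, and the mat and pad corners. Next I compute positions.

```bash
python3 - <<'E'
from h import *
def T(l,x,y,k): return [(x+(u+.5)/k-.5,y+(v+.5)/k-.5) for u,v in l]
def rep(name,n,px,z):
    P=np.array([atz(n,p,z)[:2] for p in px]); print(name,n,P.mean(0).round(1)); return P
def quad(P): # edges
    for i in range(4):
        e=P[(i+1)%4]-P[i]; print("  edge",np.linalg.norm(e).round(1),np.degrees(np.arctan2(e[1],e[0])).round(1))
t=lambda l:T(l,312,228,6); s=lambda l:T([(u-400,v) for u,v in l],296,160,5); m=lambda l:T(l,208,200,4)
quad(rep("base","top",t([(78,39),(735,149),(703,377),(38,264)]),10))
quad(rep("base","side",s([(570,80),(745,112),(632,510),(430,466)]),10))
quad(rep("tail","top",t([(66,93),(126,97),(121,159),(62,153)]),100.5)); rep("tail","side",s([(537,348)]),100.5)
P=rep("caps","top",t([(542,184),(590,191),(638,200),(687,207),(534,237),(582,246),(630,254),(679,261)]),71)
e=P[3]-P[0]+P[7]-P[4];print(np.degrees(np.arctan2(e[1],e[0])))
rep("caps","side",s([(630,46),(672,55),(622,72),(665,79),(612,96),(655,104),(603,122),(648,128)]),71)
quad(rep("mat","top",m([(22,92),(295,30),(357,298),(79,364)]),4))
quad(rep("pad","top",m([(77,188),(288,140),(321,293),(109,344)]),7))
rep("pad","side",[(298,291),(343,288),(355,341),(304,348)],7)
o1,d1=ray("top",t([(94,126)])[0]);o2,d2=ray("side",s([(537,348)])[0])
A=np.c_[d1,-d2];l=np.linalg.lstsq(A,o2-o1,rcond=None)[0];print("tail tri",o1+d1*l[0],o2+d2*l[1])
E
```

```text
base top [ 527.6 -167.2]
  edge 312.3 -98.7
  edge 108.4 170.8
  edge 312.4 81.2
  edge 108.1 -9.2
base side [ 527.5 -164. ]
  edge 109.1 171.0
  edge 315.6 81.5
  edge 108.8 -9.2
  edge 315.1 -98.4
tail top [549.4 -26.6]
  edge 26.5 -92.9
  edge 27.7 176.0
  edge 26.0 85.0
  edge 26.7 -3.1
tail side [550.2 -24.5]
caps top [ 513.8 -258.9]
-98.38354814303392
caps side [ 514.3 -257. ]
mat top [562.  174.3]
  edge 197.6 -75.8
  edge 197.3 -165.9
  edge 197.5 104.3
  edge 197.5 14.1
pad top [528.9 165.6]
  edge 151.2 -76.0
  edge 111.2 -166.6
  edge 150.5 104.5
  edge 112.3 13.8
pad side [525.6 164.5]
tail tri [549.53793233 -26.7543741   97.80809026] [550.36909804 -26.83564317  97.94123491]
```

```bash
cat >> h.py <<'E'
from scipy.spatial.transform import Rotation as Rn
def plan(p,yaw):
    """tool-axis shift (units .3 m) and twist (units pi/4) to tool-down pose, closing line at yaw deg"""
    s=monitor.observe();R=s["tool_rot"];a=np.radians(yaw)
    y=np.array([np.cos(a),np.sin(a),0]);z=np.array([0,0,-1.]);Rt=np.c_[np.cross(y,z),y,z]
    print("t",s["clock"].round(2),"pos",s["tool_pos"].round(1),"F",s["wrist_force"].round(1),"w",round(s["grip_width"],1))
    print("shift",(R.T@(np.array(p)-s["tool_pos"])/300).round(4),"twist",(Rn.from_matrix(R.T@Rt).as_rotvec()/(np.pi/4)).round(4))
E
python3 -c "
from h import *
plan([550.2,-20,135],-8.6)"
```

```text
Traceback (most recent call last):
  File "h.py", line 24, in plan
    print("t",s["clock"].round(2),"pos",s["tool_pos"].round(1),"F",s["wrist_force"].round(1),"w",round(s["grip_width"],1))
              ^^^^^^^^^^^^^^^^
AttributeError: 'float' object has no attribute 'round'
```

```bash
sed -i 's/s\["clock"\].round(2)/round(s["clock"],2)/' h.py
python3 -c "
from h import *
plan([550.2,-20,135],-8.6)"
```

```text
t 0.1 pos [153.6 656.6 230.1] F [ 0.9  0.2 -0.7] w 85.3
shift [-1.8012 -1.8943  0.3206] twist [-0.0022  0.0019  1.8985]
```

{"op": "move_arm", "data": {
  "targets": [
    {"translation": [-0.05,-0.05,0],"twist": [0,0,0.05],"hand": 1},
    {"translation": [-0.15,-0.16,0],"twist": [0,0,0.16],"hand": 1},
    {"translation": [-0.26,-0.28,0],"twist": [0,0,0.28],"hand": 1},
    {"translation": [-0.37,-0.39,0],"twist": [0,0,0.39],"hand": 1},
    {"translation": [-0.48,-0.51,0],"twist": [0,0,0.51],"hand": 1},
    {"translation": [-0.59,-0.62,0],"twist": [0,0,0.62],"hand": 1},
    {"translation": [-0.7,-0.74,0],"twist": [0,0,0.74],"hand": 1},
    {"translation": [-0.8,-0.84,0],"twist": [0,0,0.84],"hand": 1},
    {"translation": [-0.87,-0.92,0],"twist": [0,0,0.92],"hand": 1},
    {"translation": [-0.9,-0.95,0],"twist": [0,0,0.95],"hand": 1}
  ]
}}

```text
clock: 1.35
tool_pos: [352.0, 315.9, 231.0]
tool_rot: [[-0.557, 0.831, -0.0], [0.831, 0.557, -0.001], [-0.0, -0.0, -1.0]]
wrist_force: [0.4, 0.1, -0.2]
grip_width: 0.0
grasp_force: 0.0
```

```bash
python3 -c "
from h import *
plan([550.2,-20,135],-8.6)"
```

```text
t 1.35 pos [352.  315.9 231. ] F [ 0.4  0.1 -0.2] w 0.0
shift [-1.2976 -0.0747  0.3206] twist [-3.000e-04  6.000e-04  9.431e-01]
```

{"op": "move_arm", "data": {
  "targets": [
    {"translation": [-0.06,0,0],"twist": [0,0,0.06],"hand": 1},
    {"translation": [-0.18,-0.01,0],"twist": [0,0,0.18],"hand": 1},
    {"translation": [-0.32,-0.02,0],"twist": [0,0,0.32],"hand": 1},
    {"translation": [-0.46,-0.03,0],"twist": [0,0,0.46],"hand": 1},
    {"translation": [-0.6,-0.03,0],"twist": [0,0,0.6],"hand": 1},
    {"translation": [-0.74,-0.04,0],"twist": [0,0,0.74],"hand": 1},
    {"translation": [-0.87,-0.05,0],"twist": [0,0,0.87],"hand": 1},
    {"translation": [-0.98,-0.05,0],"twist": [0,0,0.943],"hand": 1}
  ]
}}

```text
clock: 2.35
tool_pos: [504.3, 65.2, 231.2]
tool_rot: [[0.148, 0.989, -0.0], [0.989, -0.148, 0.0], [0.0, -0.0, -1.0]]
wrist_force: [0.2, 0.2, -0.2]
grip_width: -0.3
grasp_force: 0.0
```

```bash
python3 -c "
from h import *
plan([550.2,-20,135],-8.6)"
```

```text
t 2.35 pos [504.3  65.2 231.2] F [ 0.2  0.2 -0.2] w -0.3
shift [-0.2583  0.1933  0.3205] twist [-0.0001 -0.0002  0.0018]
```

{"op": "move_arm", "data": {
  "targets": [
    {"translation": [-0.05,0.04,0.05],"twist": [0,0,0.002],"hand": 1},
    {"translation": [-0.14,0.1,0.14],"twist": [0,0,0.002],"hand": 1},
    {"translation": [-0.22,0.16,0.24],"twist": [0,0,0.002],"hand": 1},
    {"translation": [-0.25,0.187,0.3],"twist": [0,0,0.002],"hand": 1},
    {"translation": [-0.258,0.193,0.32],"twist": [0,0,0.002],"hand": 1},
    {"translation": [-0.258,0.193,0.32],"twist": [0,0,0.002],"hand": 1},
    {"translation": [-0.258,0.193,0.32],"twist": [0,0,0.002],"hand": 1}
  ]
}}

```text
clock: 3.22
tool_pos: [550.7, -17.9, 136.5]
tool_rot: [[0.146, 0.989, 0.002], [0.989, -0.146, 0.0], [0.0, 0.002, -1.0]]
wrist_force: [-1.0, 0.9, -0.5]
grip_width: -0.2
grasp_force: 0.0
```

```bash
python3 -c "
from h import *
plan([550.2,-20,110],-8.6)
a=crop('top',300,215,100,75,6);b=crop('side',290,150,60,110,5)[:450,:200]
cv2.imwrite('pics/c3.png',np.hstack([a,b]))"
```

```text
t 3.23 pos [550.7 -17.9 136.5] F [-1.   0.9 -0.5] w -0.2
shift [-0.0073 -0.0006  0.0882] twist [ 0.0023 -0.0005  0.0049]
```

View pics/c3.png

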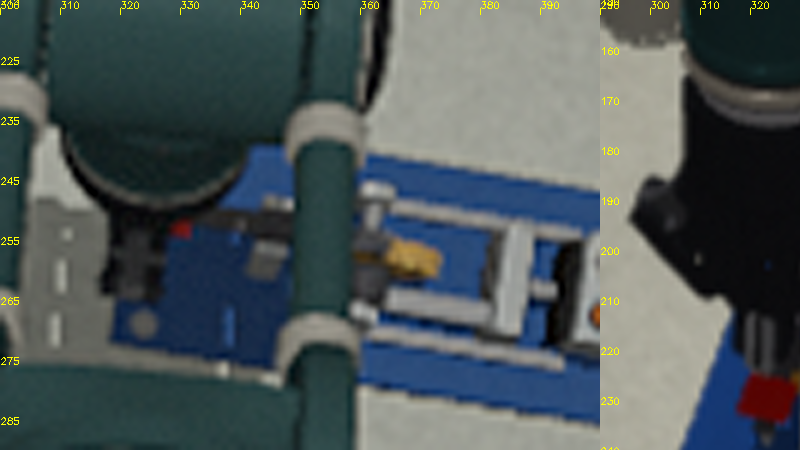

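The fingertips stand right over the red plate in the side view (tips near (323,223), plate near (323,230)). The jaw is visible in the top view at about (385,262), so I can monitor it.

{"op": "move_arm", "data": {
  "targets": [
    {"translation": [-0.007,0,0.03],"twist": [0,0,0.003],"hand": 1},
    {"translation": [-0.007,0,0.06],"twist": [0,0,0.003],"hand": 1},
    {"translation": [-0.007,0,0.078],"twist": [0,0,0.003],"hand": 1},
    {"translation": [-0.007,0,0.084],"twist": [0,0,0.003],"hand": 1},
    {"translation": [-0.007,0,0.084],"twist": [0,0,0.003],"hand": 1},
    {"translation": [-0.007,0,0.084],"twist": [0,0,0.003],"hand": 1}
  ]
}}

```text
clock: 4.08
tool_pos: [550.1, -20.8, 110.3]
tool_rot: [[0.149, 0.989, 0.001], [0.989, -0.149, -0.0], [0.0, 0.001, -1.0]]
wrist_force: [0.4, 0.1, 1.2]
grip_width: -0.7
grasp_force: 0.0
```

{"op": "move_arm", "data": {
  "targets": [
    {"translation": [0,0,0.003],"twist": [0,0,0],"hand": 1},
    {"translation": [0,0,0.006],"twist": [0,0,0],"hand": 1}
  ]
}}

```text
clock: 4.32
tool_pos: [550.0, -20.8, 108.5]
tool_rot: [[0.149, 0.989, 0.0], [0.989, -0.149, -0.0], [0.0, 0.0, -1.0]]
wrist_force: [0.4, 0.1, -0.2]
grip_width: -0.1
grasp_force: 0.0
```

{"op": "move_arm", "data": {
  "targets": [
    {"translation": [0,0,0.003],"twist": [0,0,0],"hand": 1},
    {"translation": [0,0,0.006],"twist": [0,0,0],"hand": 1}
  ]
}}

```text
clock: 4.58
tool_pos: [549.8, -20.7, 106.4]
tool_rot: [[0.149, 0.989, -0.0], [0.989, -0.149, 0.0], [0.0, -0.0, -1.0]]
wrist_force: [0.3, 0.1, -0.5]
grip_width: 0.3
grasp_force: 0.0
```

{"op": "move_arm", "data": {
  "targets": [
    {"translation": [0,0,0.003],"twist": [0,0,0],"hand": 1},
    {"translation": [0,0,0.005],"twist": [0,0,0],"hand": 1}
  ]
}}

```text
clock: 4.82
tool_pos: [549.8, -20.7, 104.9]
tool_rot: [[0.149, 0.989, -0.0], [0.989, -0.149, -0.0], [-0.0, -0.0, -1.0]]
wrist_force: [-0.9, 1.0, 0.5]
grip_width: -0.1
grasp_force: 0.0
```

{"op": "move_arm", "data": {
  "targets": [
    {"translation": [0,0,0.003],"twist": [0,0,0],"hand": 1},
    {"translation": [0,0,0.005],"twist": [0,0,0],"hand": 1}
  ]
}}

```text
clock: 5.08
tool_pos: [549.8, -20.7, 103.4]
tool_rot: [[0.149, 0.989, -0.0], [0.989, -0.149, -0.0], [-0.0, -0.0, -1.0]]
wrist_force: [-0.6, 0.2, -0.6]
grip_width: -0.0
grasp_force: 0.0
```

{"op": "move_arm", "data": {
  "targets": [
    {"translation": [0,0,0.003],"twist": [0,0,0],"hand": 1},
    {"translation": [0,0,0.005],"twist": [0,0,0],"hand": 1}
  ]
}}

```text
clock: 5.32
tool_pos: [549.8, -20.7, 101.9]
tool_rot: [[0.149, 0.989, -0.0], [0.989, -0.149, -0.0], [-0.0, -0.0, -1.0]]
wrist_force: [0.7, -0.5, -0.4]
grip_width: 0.2
grasp_force: 0.0
```

{"op": "move_arm", "data": {
  "targets": [
    {"translation": [0,0,0.003],"twist": [0,0,0],"hand": 1},
    {"translation": [0,0,0.004],"twist": [0,0,0],"hand": 1}
  ]
}}

```text
clock: 5.58
tool_pos: [549.8, -20.7, 100.7]
tool_rot: [[0.149, 0.989, -0.0], [0.989, -0.149, 0.0], [-0.0, -0.0, -1.0]]
wrist_force: [-0.2, -0.3, -0.4]
grip_width: -0.1
grasp_force: 0.0
```

{"op": "move_arm", "data": {
  "targets": [
    {"translation": [0,0,0.003],"twist": [0,0,0],"hand": 1},
    {"translation": [0,0,0.004],"twist": [0,0,0],"hand": 1}
  ]
}}

```text
clock: 5.82
tool_pos: [550.0, -20.7, 100.2]
tool_rot: [[0.149, 0.989, 0.0], [0.989, -0.149, 0.0], [0.0, 0.0, -1.0]]
wrist_force: [-1.7, 0.0, 4.6]
grip_width: 0.0
grasp_force: 2.6
```

{"op": "move_arm", "data": {
  "targets": [
    {"translation": [0,0,0.003],"twist": [0,0,0],"hand": 1},
    {"translation": [0,0,0.004],"twist": [0,0,0],"hand": 1}
  ]
}}

```text
clock: 6.08
tool_pos: [550.1, -20.4, 99.3]
tool_rot: [[0.149, 0.989, 0.001], [0.989, -0.149, 0.001], [0.001, 0.001, -1.0]]
wrist_force: [-2.3, 1.9, 5.8]
grip_width: 0.2
grasp_force: 3.3
```

{"op": "move_arm", "data": {
  "targets": [
    {"translation": [0,0,0.003],"twist": [0,0,0],"hand": 1},
    {"translation": [0,0,0.005],"twist": [0,0,0],"hand": 1}
  ]
}}

```text
clock: 6.32
tool_pos: [550.3, -20.0, 98.0]
tool_rot: [[0.15, 0.989, 0.001], [0.989, -0.15, 0.001], [0.001, 0.001, -1.0]]
wrist_force: [-2.3, 3.2, 6.9]
grip_width: -0.1
grasp_force: 3.7
```

{"op": "move_arm", "data": {
  "targets": [
    {"translation": [0,0,0.003],"twist": [0,0,0],"hand": 1},
    {"translation": [0,0,0.004],"twist": [0,0,0],"hand": 1}
  ]
}}

```text
clock: 6.58
tool_pos: [550.3, -19.6, 96.8]
tool_rot: [[0.15, 0.989, 0.001], [0.989, -0.15, 0.002], [0.002, 0.001, -1.0]]
wrist_force: [-2.0, 4.5, 7.0]
grip_width: -0.4
grasp_force: 3.7
```

{"op": "move_arm", "data": {
  "targets": [
    {"translation": [0,0,0.002],"twist": [0,0,0],"hand": 1},
    {"translation": [0,0,0.004],"twist": [0,0,0],"hand": 1}
  ]
}}

```text
clock: 6.82
tool_pos: [550.4, -19.3, 95.7]
tool_rot: [[0.15, 0.989, 0.001], [0.989, -0.15, 0.002], [0.003, 0.001, -1.0]]
wrist_force: [-2.4, 6.1, 8.4]
grip_width: -0.2
grasp_force: 4.2
```

{"op": "move_arm", "data": {
  "targets": [
    {"translation": [0,0,0.002],"twist": [0,0,0],"hand": 1},
    {"translation": [0,0,0.002],"twist": [0,0,0],"hand": 1}
  ]
}}

```text
clock: 7.08
tool_pos: [550.5, -19.4, 94.8]
tool_rot: [[0.15, 0.989, 0.002], [0.989, -0.15, 0.002], [0.002, 0.001, -1.0]]
wrist_force: [-0.9, 4.4, 5.1]
grip_width: -0.1
grasp_force: 2.7
```

{"op": "move_arm", "data": {
  "targets": [
    {"translation": [0,0,0.001],"twist": [0,0,0],"hand": 1},
    {"translation": [0,0,0.001],"twist": [0,0,0],"hand": 1},
    {"translation": [0,0,0.001],"twist": [0,0,0],"hand": 1},
    {"translation": [0,0,0.001],"twist": [0,0,0],"hand": 1}
  ]
}}

```text
clock: 7.58
tool_pos: [550.5, -19.3, 94.4]
tool_rot: [[0.15, 0.989, 0.001], [0.989, -0.15, 0.002], [0.002, 0.001, -1.0]]
wrist_force: [-0.3, 4.5, 4.4]
grip_width: 0.2
grasp_force: 2.8
```

```bash
cat > jaw.py <<'E'
from h import *
# jaw edge position along clamp x in the top view: brightness profile along the jaw-top line
u=np.array([np.cos(np.radians(81.4)),np.sin(np.radians(81.4))]);v=np.array([-u[1],u[0]])
im=cv2.cvtColor(eyes.read_camera("top"),cv2.COLOR_BGR2GRAY).astype(np.float32)
for f in ("now","start"):
    if f=="start": im=cv2.cvtColor(cv2.imread("pics/top0.png"),cv2.COLOR_BGR2GRAY).astype(np.float32)
    xs=np.arange(-50,36,3); r=[]
    for x in xs:
        q=[proj("top",np.r_[np.array([527.6,-167.5])+x*u+y*v,50]) for y in (-18,-14,-10,14,18)]
        r.append(int(np.mean([cv2.remap(im,np.float32([[a[0]]]),np.float32([[a[1]]]),1)[0,0] for a in q])))
    print(f,dict(zip(xs.tolist(),r)))
s=monitor.observe();print(s["clock"],s["tool_pos"].round(1),s["wrist_force"].round(1))
E
python3 jaw.py
```

```text
now {-50: 109, -47: 48, -44: 27, -41: 20, -38: 8, -35: 45, -32: 69, -29: 67, -26: 65, -23: 67, -20: 62, -17: 92, -14: 150, -11: 156, -8: 158, -5: 152, -2: 95, 1: 84, 4: 89, 7: 94, 10: 95, 13: 95, 16: 95, 19: 96, 22: 95, 25: 97, 28: 100, 31: 100, 34: 99}
start {-50: 99, -47: 35, -44: 20, -41: 11, -38: 12, -35: 55, -32: 62, -29: 53, -26: 96, -23: 143, -20: 146, -17: 150, -14: 129, -11: 86, -8: 81, -5: 83, -2: 87, 1: 88, 4: 87, 7: 87, 10: 87, 13: 87, 16: 88, 19: 88, 22: 87, 25: 91, 28: 93, 31: 93, 34: 93}
7.625 [550.5 -19.4  94.4] [-1.   5.4  6.2]
```

The jaw has moved about 9 mm and is still backing off. I'll hold here.

{"op": "move_arm", "data": {
  "targets": [
    {"translation": [0,0,0],"twist": [0,0,0],"hand": 1},
    {"translation": [0,0,0],"twist": [0,0,0],"hand": 1},
    {"translation": [0,0,0],"twist": [0,0,0],"hand": 1},
    {"translation": [0,0,0],"twist": [0,0,0],"hand": 1},
    {"translation": [0,0,0],"twist": [0,0,0],"hand": 1},
    {"translation": [0,0,0],"twist": [0,0,0],"hand": 1},
    {"translation": [0,0,0],"twist": [0,0,0],"hand": 1},
    {"translation": [0,0,0],"twist": [0,0,0],"hand": 1},
    {"translation": [0,0,0],"twist": [0,0,0],"hand": 1},
    {"translation": [0,0,0],"twist": [0,0,0],"hand": 1}
  ]
}}

```text
clock: 8.88
tool_pos: [550.5, -19.4, 94.5]
tool_rot: [[0.15, 0.989, 0.002], [0.989, -0.15, 0.002], [0.002, 0.001, -1.0]]
wrist_force: [-1.3, 4.8, 4.5]
grip_width: -0.0
grasp_force: 2.8
```

```bash
python3 jaw.py
```

```text
now {-50: 106, -47: 61, -44: 57, -41: 67, -38: 71, -35: 49, -32: 25, -29: 17, -26: 15, -23: 61, -20: 70, -17: 69, -14: 67, -11: 67, -8: 61, -5: 113, -2: 154, 1: 156, 4: 161, 7: 143, 10: 90, 13: 86, 16: 92, 19: 94, 22: 94, 25: 95, 28: 97, 31: 99, 34: 97}
start {-50: 99, -47: 35, -44: 20, -41: 11, -38: 12, -35: 55, -32: 62, -29: 53, -26: 96, -23: 143, -20: 146, -17: 150, -14: 129, -11: 86, -8: 81, -5: 83, -2: 87, 1: 88, 4: 87, 7: 87, 10: 87, 13: 87, 16: 88, 19: 88, 22: 87, 25: 91, 28: 93, 31: 93, 34: 93}
8.925 [550.5 -19.3  94.4] [-0.8  5.4  4.7]
```

{"op": "move_arm", "data": {
  "targets": [
    {"translation": [0,0,0],"twist": [0,0,0],"hand": 1},
    {"translation": [0,0,0],"twist": [0,0,0],"hand": 1},
    {"translation": [0,0,0],"twist": [0,0,0],"hand": 1},
    {"translation": [0,0,0],"twist": [0,0,0],"hand": 1},
    {"translation": [0,0,0],"twist": [0,0,0],"hand": 1},
    {"translation": [0,0,0],"twist": [0,0,0],"hand": 1},
    {"translation": [0,0,0],"twist": [0,0,0],"hand": 1},
    {"translation": [0,0,0],"twist": [0,0,0],"hand": 1},
    {"translation": [0,0,0],"twist": [0,0,0],"hand": 1},
    {"translation": [0,0,0],"twist": [0,0,0],"hand": 1}
  ]
}}

```text
clock: 10.18
tool_pos: [550.5, -19.4, 94.4]
tool_rot: [[0.15, 0.989, 0.002], [0.989, -0.15, 0.002], [0.002, 0.001, -1.0]]
wrist_force: [-0.3, 5.3, 4.2]
grip_width: 0.1
grasp_force: 2.8
```

```bash
python3 jaw.py
```

```text
now {-50: 106, -47: 62, -44: 57, -41: 65, -38: 70, -35: 71, -32: 53, -29: 29, -26: 18, -23: 10, -20: 49, -17: 70, -14: 68, -11: 68, -8: 67, -5: 63, -2: 95, 1: 152, 4: 157, 7: 159, 10: 150, 13: 98, 16: 87, 19: 92, 22: 93, 25: 96, 28: 95, 31: 95, 34: 95}
start {-50: 99, -47: 35, -44: 20, -41: 11, -38: 12, -35: 55, -32: 62, -29: 53, -26: 96, -23: 143, -20: 146, -17: 150, -14: 129, -11: 86, -8: 81, -5: 83, -2: 87, 1: 88, 4: 87, 7: 87, 10: 87, 13: 87, 16: 88, 19: 88, 22: 87, 25: 91, 28: 93, 31: 93, 34: 93}
10.225 [550.5 -19.4  94.4] [-0.9  5.7  5. ]
```

{"op": "move_arm", "data": {
  "targets": [
    {"translation": [0,0,0],"twist": [0,0,0],"hand": 1},
    {"translation": [0,0,0],"twist": [0,0,0],"hand": 1},
    {"translation": [0,0,0],"twist": [0,0,0],"hand": 1},
    {"translation": [0,0,0],"twist": [0,0,0],"hand": 1},
    {"translation": [0,0,0],"twist": [0,0,0],"hand": 1},
    {"translation": [0,0,0],"twist": [0,0,0],"hand": 1},
    {"translation": [0,0,0],"twist": [0,0,0],"hand": 1},
    {"translation": [0,0,0],"twist": [0,0,0],"hand": 1}
  ]
}}

```text
clock: 11.22
tool_pos: [550.5, -19.3, 94.4]
tool_rot: [[0.15, 0.989, 0.002], [0.989, -0.15, 0.002], [0.002, 0.001, -1.0]]
wrist_force: [-1.1, 5.4, 5.4]
grip_width: 0.0
grasp_force: 2.8
```

```bash
python3 jaw.py
```

```text
now {-50: 106, -47: 61, -44: 57, -41: 66, -38: 70, -35: 71, -32: 53, -29: 29, -26: 19, -23: 10, -20: 49, -17: 69, -14: 68, -11: 69, -8: 68, -5: 62, -2: 95, 1: 152, 4: 157, 7: 159, 10: 149, 13: 98, 16: 87, 19: 92, 22: 94, 25: 95, 28: 95, 31: 95, 34: 95}
start {-50: 99, -47: 35, -44: 20, -41: 11, -38: 12, -35: 55, -32: 62, -29: 53, -26: 96, -23: 143, -20: 146, -17: 150, -14: 129, -11: 86, -8: 81, -5: 83, -2: 87, 1: 88, 4: 87, 7: 87, 10: 87, 13: 87, 16: 88, 19: 88, 22: 87, 25: 91, 28: 93, 31: 93, 34: 93}
11.275 [550.5 -19.4  94.4] [-1.3  4.2  5.2]
```

The jaw has stopped, fully back. I'll release the pawl slowly.

{"op": "move_arm", "data": {
  "targets": [
    {"translation": [0,0,-0.008],"twist": [0,0,0],"hand": 1},
    {"translation": [0,0,-0.016],"twist": [0,0,0],"hand": 1},
    {"translation": [0,0,-0.024],"twist": [0,0,0],"hand": 1},
    {"translation": [0,0,-0.034],"twist": [0,0,0],"hand": 1},
    {"translation": [0,0,-0.07],"twist": [0,0,0],"hand": 1},
    {"translation": [0,0,-0.15],"twist": [0,0,0],"hand": 1},
    {"translation": [0,0,-0.24],"twist": [0,0,0],"hand": 0.6},
    {"translation": [0,0,-0.3],"twist": [0,0,0],"hand": 0.3}
  ]
}}

```text
clock: 12.28
tool_pos: [550.4, -20.9, 185.4]
tool_rot: [[0.149, 0.989, 0.002], [0.989, -0.149, -0.0], [-0.0, 0.002, -1.0]]
wrist_force: [0.5, 0.3, 0.3]
grip_width: 35.8
grasp_force: 0.0
```

```bash
python3 -c "
from h import *
plan([514,-257.7,170],-8.6)"
```

```text
t 12.28 pos [550.4 -20.9 185.4] F [0.5 0.3 0.3] w 35.8
shift [-0.7986 -0.0023  0.0515] twist [0.0023 0.     0.0004]
```

{"op": "move_arm", "data": {
  "targets": [
    {"translation": [-0.05,0,0],"twist": [0,0,0],"hand": 0},
    {"translation": [-0.16,0,0],"twist": [0,0,0],"hand": 0},
    {"translation": [-0.3,0,0],"twist": [0,0,0],"hand": 0},
    {"translation": [-0.45,0,0.02],"twist": [0,0,0],"hand": 0},
    {"translation": [-0.6,0,0.03],"twist": [0,0,0],"hand": 0},
    {"translation": [-0.71,0,0.04],"twist": [0,0,0],"hand": 0},
    {"translation": [-0.775,-0.002,0.05],"twist": [0,0,0],"hand": 0},
    {"translation": [-0.799,-0.002,0.05],"twist": [0,0,0],"hand": 0},
    {"translation": [-0.799,-0.002,0.05],"twist": [0,0,0],"hand": 0},
    {"translation": [-0.799,-0.002,0.05],"twist": [0,0,0],"hand": 0}
  ]
}}

```text
clock: 13.52
tool_pos: [513.7, -256.7, 168.7]
tool_rot: [[0.148, 0.989, 0.0], [0.989, -0.148, 0.0], [0.0, 0.0, -1.0]]
wrist_force: [-0.8, 0.6, 0.4]
grip_width: 85.2
grasp_force: 0.0
```

```bash
python3 -c "
from h import *
plan([514,-257.7,45],-8.6)
a=crop('top',340,225,105,75,5);b=crop('side',300,130,80,120,4)[:375,:275]
cv2.imwrite('pics/c4.png',np.hstack([a,b]))"
```

```text
t 13.53 pos [ 513.7 -256.7  168.7] F [-0.8  0.6  0.4] w 85.2
shift [-0.0032  0.0013  0.4122] twist [ 0.0001 -0.0004  0.0019]
```

View pics/c4.png

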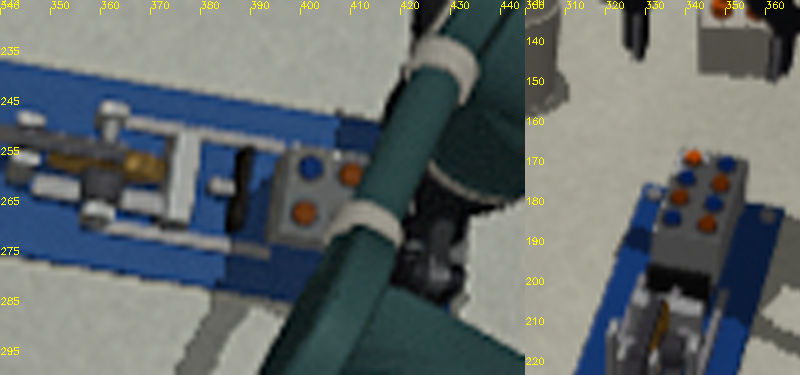

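The block hasn't moved and the jaw has a clear gap, with the gripper centred over it. I'll descend.

{"op": "move_arm", "data": {
  "targets": [
    {"translation": [-0.003,0.001,0.05],"twist": [0,0,0.002],"hand": 0},
    {"translation": [-0.003,0.001,0.14],"twist": [0,0,0.002],"hand": 0},
    {"translation": [-0.003,0.001,0.22],"twist": [0,0,0.002],"hand": 0},
    {"translation": [-0.003,0.001,0.3],"twist": [0,0,0.002],"hand": 0},
    {"translation": [-0.003,0.001,0.36],"twist": [0,0,0.002],"hand": 0},
    {"translation": [-0.003,0.001,0.41],"twist": [0,0,0.002],"hand": 0},
    {"translation": [-0.003,0.001,0.45],"twist": [0,0,0.002],"hand": 0},
    {"translation": [-0.003,0.001,0.468],"twist": [0,0,0.002],"hand": 0},
    {"translation": [-0.003,0.001,0.468],"twist": [0,0,0.002],"hand": 0},
    {"translation": [-0.003,0.001,0.468],"twist": [0,0,0.002],"hand": 0}
  ]
}}

```text
clock: 14.88
tool_pos: [514.2, -258.9, 28.9]
tool_rot: [[0.151, 0.989, 0.001], [0.989, -0.151, -0.001], [-0.0, 0.001, -1.0]]
wrist_force: [0.9, 0.8, 0.6]
grip_width: 85.4
grasp_force: 0.0
```

{"op": "move_arm", "data": {
  "targets": [
    {"translation": [0,0,0],"twist": [0,0,0],"hand": 0.2},
    {"translation": [0,0,0],"twist": [0,0,0],"hand": 0.28},
    {"translation": [0,0,0],"twist": [0,0,0],"hand": 0.34},
    {"translation": [0,0,0],"twist": [0,0,0],"hand": 0.4},
    {"translation": [0,0,0],"twist": [0,0,0],"hand": 0.45},
    {"translation": [0,0,0],"twist": [0,0,0],"hand": 0.6},
    {"translation": [0,0,0],"twist": [0,0,0],"hand": 1},
    {"translation": [0,0,0],"twist": [0,0,0],"hand": 1},
    {"translation": [0,0,0],"twist": [0,0,0],"hand": 1}
  ]
}}

```text
clock: 16.0
tool_pos: [513.7, -258.6, 28.5]
tool_rot: [[0.151, 0.989, -0.0], [0.989, -0.151, 0.0], [0.0, -0.0, -1.0]]
wrist_force: [-2.0, 1.7, 4.9]
grip_width: 49.2
grasp_force: 64.6
```

{"op": "move_arm", "data": {
  "targets": [
    {"translation": [0.003,0,-0.006],"twist": [0,0,0],"hand": 1},
    {"translation": [0.008,0,-0.015],"twist": [0,0,0],"hand": 1},
    {"translation": [0.014,0,-0.035],"twist": [0,0,0],"hand": 1},
    {"translation": [0.014,0,-0.08],"twist": [0,0,0],"hand": 1},
    {"translation": [0.014,0,-0.15],"twist": [0,0,0],"hand": 1},
    {"translation": [0.014,0,-0.23],"twist": [0,0,0],"hand": 1},
    {"translation": [0.014,0,-0.32],"twist": [0,0,0],"hand": 1},
    {"translation": [0.014,0,-0.39],"twist": [0,0,0],"hand": 1},
    {"translation": [0.014,0,-0.42],"twist": [0,0,0],"hand": 1}
  ]
}}

```text
clock: 17.12
tool_pos: [515.4, -255.1, 156.8]
tool_rot: [[0.151, 0.989, 0.003], [0.989, -0.151, -0.002], [-0.001, 0.004, -1.0]]
wrist_force: [-1.1, -0.4, -3.9]
grip_width: 49.3
grasp_force: 63.9
```

```bash
python3 -c "
from h import *
plan([527.6,165.5,150],14.1)
cv2.imwrite('pics/s5.png',crop('side',290,90,110,130,4))"
```

```text
t 17.12 pos [ 515.4 -255.1  156.8] F [-1.1 -0.4 -3.9] w 49.3
shift [ 1.392  -0.171   0.0202] twist [ 0.0043  0.0027 -0.5058]
```

View pics/s5.png

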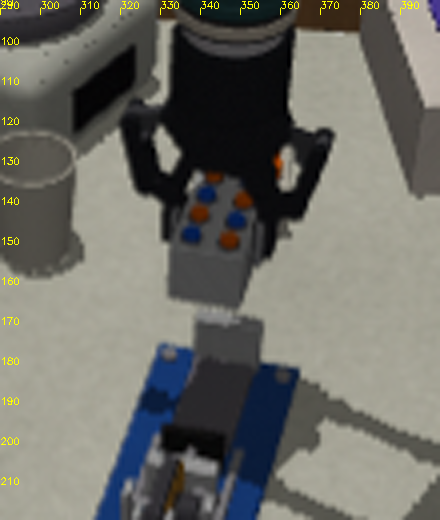

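The block is held upright and clear of the clamp. I'll carry it to the pad.

{"op": "move_arm", "data": {
  "targets": [
    {"translation": [0.04,-0.005,0],"twist": [0,0,-0.02],"hand": 1},
    {"translation": [0.12,-0.015,0],"twist": [0,0,-0.06],"hand": 1},
    {"translation": [0.23,-0.03,0],"twist": [0,0,-0.12],"hand": 1},
    {"translation": [0.34,-0.045,0],"twist": [0,0,-0.18],"hand": 1},
    {"translation": [0.46,-0.06,0],"twist": [0,0,-0.24],"hand": 1},
    {"translation": [0.58,-0.075,0],"twist": [0,0,-0.3],"hand": 1},
    {"translation": [0.7,-0.09,0],"twist": [0,0,-0.36],"hand": 1},
    {"translation": [0.82,-0.1,0],"twist": [0,0,-0.42],"hand": 1},
    {"translation": [0.92,-0.115,0],"twist": [0,0,-0.48],"hand": 1},
    {"translation": [0.98,-0.12,0],"twist": [0,0,-0.505],"hand": 1}
  ]
}}

```text
clock: 18.42
tool_pos: [521.5, 43.5, 152.7]
tool_rot: [[-0.245, 0.969, -0.003], [0.969, 0.245, 0.0], [0.001, -0.003, -1.0]]
wrist_force: [0.5, 0.2, -3.5]
grip_width: 49.3
grasp_force: 63.9
```

```bash
python3 -c "
from h import *
plan([527.6,165.5,60],14.1)"
```

```text
t 18.43 pos [521.5  43.5 152.7] F [ 0.5  0.2 -3.5] w 49.3
shift [0.389  0.1205 0.3091] twist [-0.0035 -0.0011  0.0024]
```

{"op": "move_arm", "data": {
  "targets": [
    {"translation": [0.05,0.015,0],"twist": [0,0,0.002],"hand": 1},
    {"translation": [0.14,0.04,0],"twist": [0,0,0.002],"hand": 1},
    {"translation": [0.24,0.075,0.02],"twist": [0,0,0.002],"hand": 1},
    {"translation": [0.33,0.1,0.07],"twist": [0,0,0.002],"hand": 1},
    {"translation": [0.375,0.115,0.14],"twist": [0,0,0.002],"hand": 1},
    {"translation": [0.389,0.12,0.21],"twist": [0,0,0.002],"hand": 1},
    {"translation": [0.389,0.12,0.27],"twist": [0,0,0.002],"hand": 1},
    {"translation": [0.389,0.12,0.3],"twist": [0,0,0.002],"hand": 1},
    {"translation": [0.389,0.12,0.3],"twist": [0,0,0.002],"hand": 1},
    {"translation": [0.389,0.12,0.3],"twist": [0,0,0.002],"hand": 1}
  ]
}}

```text
clock: 19.68
tool_pos: [530.3, 163.4, 65.0]
tool_rot: [[-0.241, 0.971, 0.001], [0.971, 0.241, 0.0], [-0.0, 0.001, -1.0]]
wrist_force: [-0.1, 0.2, -4.1]
grip_width: 49.3
grasp_force: 63.8
```

```bash
python3 -c "
from h import *
plan([527.6,165.5,24],14.1)
cv2.imwrite('pics/s6.png',np.hstack([crop('side',255,250,110,120,4),crop('top',205,195,90,120,4)]))"
```

```text
t 19.68 pos [530.3 163.4  65. ] F [-0.1  0.2 -4.1] w 49.3
shift [ 0.0089 -0.0074  0.1366] twist [ 0.0018  0.     -0.0037]
```

View pics/s6.png

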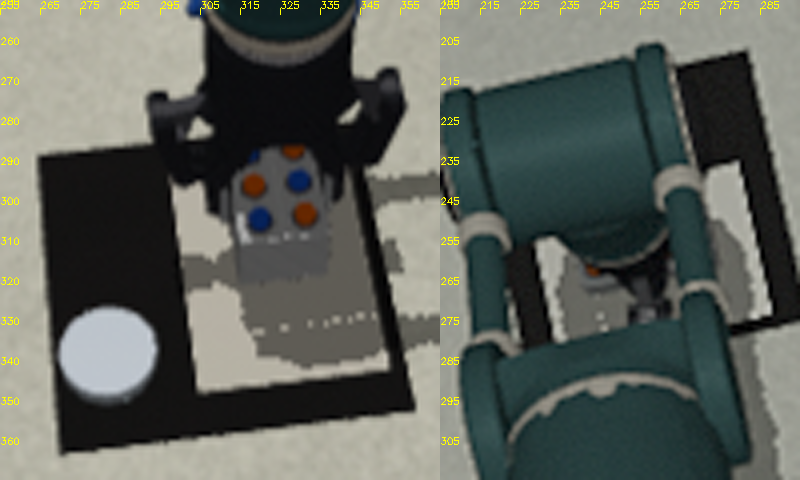

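The block hangs square above the pad, clear of the dish. I'll correct xy by a few mm and lower it.

{"op": "move_arm", "data": {
  "targets": [
    {"translation": [0.005,-0.004,0.03],"twist": [0,0,-0.003],"hand": 1},
    {"translation": [0.009,-0.007,0.07],"twist": [0,0,-0.003],"hand": 1},
    {"translation": [0.009,-0.007,0.11],"twist": [0,0,-0.003],"hand": 1},
    {"translation": [0.009,-0.007,0.13],"twist": [0,0,-0.003],"hand": 1},
    {"translation": [0.009,-0.007,0.136],"twist": [0,0,-0.003],"hand": 1},
    {"translation": [0.009,-0.007,0.136],"twist": [0,0,-0.003],"hand": 1},
    {"translation": [0.009,-0.007,0.136],"twist": [0,0,-0.003],"hand": 1}
  ]
}}

```text
clock: 20.65
tool_pos: [527.4, 165.8, 23.8]
tool_rot: [[-0.244, 0.97, 0.001], [0.97, 0.244, 0.0], [0.0, 0.001, -1.0]]
wrist_force: [0.0, 0.5, -4.0]
grip_width: 49.5
grasp_force: 63.8
```

```bash
python3 -c "
from h import *
plan([527.8,165.4,15.5],14.1)"
```

```text
t 20.65 pos [527.4 165.8  23.8] F [ 0.   0.5 -4. ] w 49.5
shift [-0.0017  0.0011  0.0278] twist [ 0.0012 -0.      0.    ]
```

{"op": "move_arm", "data": {
  "targets": [
    {"translation": [-0.001,0.001,0.005],"twist": [0,0,0],"hand": 1},
    {"translation": [-0.001,0.001,0.01],"twist": [0,0,0],"hand": 1},
    {"translation": [-0.001,0.001,0.015],"twist": [0,0,0],"hand": 1},
    {"translation": [-0.001,0.001,0.019],"twist": [0,0,0],"hand": 1},
    {"translation": [-0.001,0.001,0.022],"twist": [0,0,0],"hand": 1},
    {"translation": [-0.001,0.001,0.022],"twist": [0,0,0],"hand": 1}
  ]
}}

```text
clock: 21.4
tool_pos: [527.1, 165.5, 16.6]
tool_rot: [[-0.244, 0.97, -0.0], [0.97, 0.244, -0.0], [0.0, -0.0, -1.0]]
wrist_force: [-0.5, -0.2, -3.5]
grip_width: 49.2
grasp_force: 63.8
```

{"op": "move_arm", "data": {
  "targets": [
    {"translation": [0,0,0.002],"twist": [0,0,0],"hand": 1},
    {"translation": [0,0,0.003],"twist": [0,0,0],"hand": 1}
  ]
}}

```text
clock: 21.65
tool_pos: [527.2, 165.5, 15.9]
tool_rot: [[-0.244, 0.97, -0.0], [0.97, 0.244, 0.0], [0.0, -0.0, -1.0]]
wrist_force: [0.7, -0.2, -3.5]
grip_width: 49.3
grasp_force: 63.8
```

{"op": "move_arm", "data": {
  "targets": [
    {"translation": [0,0,0.002],"twist": [0,0,0],"hand": 1},
    {"translation": [0,0,0.002],"twist": [0,0,0],"hand": 1}
  ]
}}

```text
clock: 21.9
tool_pos: [527.3, 165.5, 15.5]
tool_rot: [[-0.244, 0.97, 0.0], [0.97, 0.244, 0.0], [0.0, 0.0, -1.0]]
wrist_force: [-0.4, -1.1, -2.0]
grip_width: 49.2
grasp_force: 63.9
```

Contact is starting, so small steps from here.

{"op": "move_arm", "data": {
  "targets": [
    {"translation": [0,0,0.001],"twist": [0,0,0],"hand": 1},
    {"translation": [0,0,0.002],"twist": [0,0,0],"hand": 1},
    {"translation": [0,0,0.002],"twist": [0,0,0],"hand": 1}
  ]
}}

```text
clock: 22.28
tool_pos: [527.3, 165.5, 15.4]
tool_rot: [[-0.244, 0.97, -0.0], [0.97, 0.244, -0.0], [-0.0, -0.0, -1.0]]
wrist_force: [-3.4, -0.6, 5.3]
grip_width: 49.4
grasp_force: 64.8
```

{"op": "move_arm", "data": {
  "targets": [
    {"translation": [0,0,0],"twist": [0,0,0],"hand": 0.4},
    {"translation": [0,0,0],"twist": [0,0,0],"hand": 0.35},
    {"translation": [0,0,0],"twist": [0,0,0],"hand": 0.25},
    {"translation": [0,0,0],"twist": [0,0,0],"hand": 0.1},
    {"translation": [0,0,0],"twist": [0,0,0],"hand": 0},
    {"translation": [0,0,0],"twist": [0,0,0],"hand": 0},
    {"translation": [0,0,-0.02],"twist": [0,0,0],"hand": 0}
  ]
}}

```text
clock: 23.15
tool_pos: [526.7, 165.3, 20.4]
tool_rot: [[-0.244, 0.97, -0.001], [0.97, 0.244, -0.0], [-0.0, -0.001, -1.0]]
wrist_force: [-0.4, 0.1, -0.5]
grip_width: 85.5
grasp_force: 0.0
```

{"op": "move_arm", "data": {
  "targets": [
    {"translation": [0,0,-0.03],"twist": [0,0,0],"hand": 0},
    {"translation": [0,0,-0.1],"twist": [0,0,0],"hand": 0},
    {"translation": [0,0,-0.2],"twist": [0,0,0],"hand": 0},
    {"translation": [0,0,-0.32],"twist": [0,0,0],"hand": 0},
    {"translation": [0.1,0,-0.45],"twist": [0,0,0],"hand": 0},
    {"translation": [0.25,0,-0.58],"twist": [0,0,0],"hand": 0},
    {"translation": [0.42,0,-0.65],"twist": [0,0,0],"hand": 0},
    {"translation": [0.6,0,-0.68],"twist": [0,0,0],"hand": 0},
    {"translation": [0.78,0,-0.68],"twist": [0,0,0],"hand": 0},
    {"translation": [0.88,0,-0.68],"twist": [0,0,0],"hand": 0}
  ]
}}

```text
clock: 24.4
tool_pos: [462.0, 424.1, 226.0]
tool_rot: [[-0.246, 0.969, 0.001], [0.969, 0.246, 0.002], [0.001, 0.002, -1.0]]
wrist_force: [0.5, -0.1, -0.7]
grip_width: 85.7
grasp_force: 0.0
```

```bash
python3 -c "
from h import *
plan([527.8,165.4,15.5],14.1)
cv2.imwrite('pics/s7.png',np.hstack([crop('top',205,195,110,110,4),crop('side',260,265,100,110,3)[:1000]]) if 0 else crop('top',205,195,235,105,3))
t=eyes.read_camera('top');cv2.imwrite('pics/t7.png',t);a=crop('top',205,195,95,100,4,t);b=crop('side',260,270,100,100,4)
cv2.imwrite('pics/s7.png',np.hstack([a,b]))"
```

```text
t 24.4 pos [462.  424.1 226. ] F [ 0.5 -0.1 -0.7] w 85.7
shift [-8.908e-01 -3.000e-04  7.007e-01] twist [ 0.0019 -0.0016  0.0025]
```

View pics/s7.png

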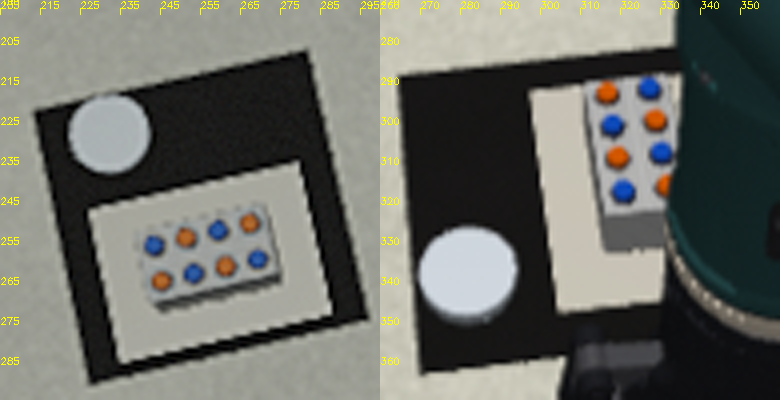

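The block stands upright on the pad, with caps at about (244–268, 251–265). I'll check its centre and angle from the caps.

```bash
python3 -c "
from h import *
f=lambda l,z:np.array([atz('top',(205+(u+.5)/4-.5,195+(v+.5)/4-.5),z)[:2] for u,v in l])
c=f([(154,246),(186,238),(218,231),(250,223),(162,281),(193,273),(226,266),(258,259)],58)
p=f([(89,210),(300,161),(332,314),(119,363)],7)
e=c[3]-c[0]+c[7]-c[4];g=p[1]-p[0]+p[2]-p[3]
a=lambda e:np.degrees(np.arctan2(e[1],e[0]))
print(c.mean(0),p.mean(0),a(e),a(g))
t=cv2.imread('pics/t7.png');cv2.imwrite('pics/j7.png',crop('top',312,228,130,70,6,t))"
python3 jaw.py | head -1
```

```text
[527.92976471 163.96357542] [528.36504043 166.15085291] -75.70395506109294 -75.90290831777689
now {-50: 104, -47: 108, -44: 80, -41: 66, -38: 68, -35: 71, -32: 52, -29: 28, -26: 18, -23: 8, -20: 48, -17: 69, -14: 68, -11: 68, -8: 68, -5: 62, -2: 95, 1: 152, 4: 157, 7: 159, 10: 149, 13: 98, 16: 87, 19: 93, 22: 93, 25: 96, 28: 95, 31: 96, 34: 95}
```

View pics/j7.png

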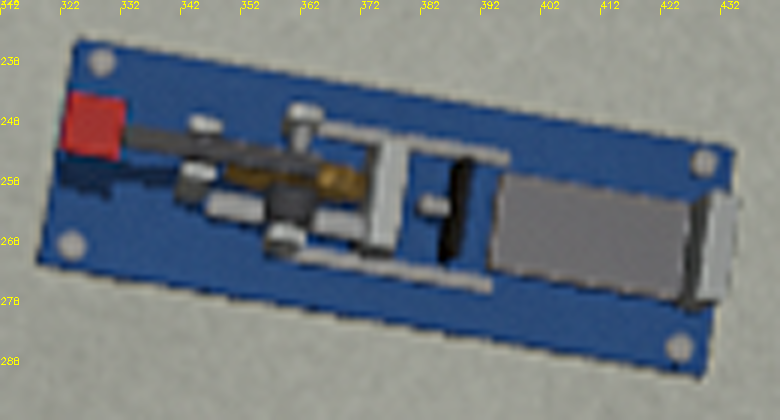

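The block is within about 2 mm and 0.2° of the pad's middle. The pawl is back down, the jaw is fully back and the gripper touches nothing, so I'm handing it in.

```bash
python3 -c "
from plant import robot
print(robot.sign_off())"
```

```text
the job is handed in; nothing more can be done
None
```

The job is handed in at about 24 s: the jaw backed off fully, the pawl dropped back, and the block stands upright on the white pad, about 2 mm and 0.2° off centre by the camera, with the robot clear.

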